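# Turn the face-down lab timer over

## Robot

A 7-joint arm with a two-finger parallel gripper is mounted at the origin on a cart in front of the work surface, level with it; the furniture and walls round the work are solid. World frame = base frame: x ahead of the robot, y to its left, z up, the work surface at z = 0. Lengths are in m, angles in rad, forces in N, time in s.
With the tool pointing down it reaches from about 0.425 to 0.875 m from the base axis. Payload 8.4 kg.
Tool frame: the origin (TCP) lies midway between the tips of the shut fingers; the grasp point (between the pads) lies 19 mm behind it; x points along the fingers, z is the direction in which the jaws open and shut, and the axes are right-handed (so a half turn about x gives the same grasp; the last joint's range is limited). The gripper opens to 85 mm and grips with 20 to 120 N. Pads are 22 mm wide; open, the fingers measure 114 mm over their backs; the gripper's body (76 mm by 85 mm) begins 54 mm behind the grasp point. The pads swing forward as they close: fully open they stand 13 mm farther back than shut.
Start: joints at [-0.099, 0.333, 0.04, 1.465, -0.013, 1.343, -0.059], TCP at [0.65, -0, 0.231] pointing down, gripper open.
Joint ranges: [-2.58, 2.58], [-0.38, 2.09], [-1.3, 1.39], [0.25, 2.4], [-1.5, 4.64], [0.08, 2.09], [-2.65, 2.65]. Speed limits (rad/s): [2.22, 2.22, 2.79, 2.79, 3.14, 3.14, 3.14].

## Interface

Orientations are given as a rotation vector (axis times angle).
In Python, from cell import env gives the robot as it stands. The module is installed in compiled form; this text tells all that it offers.
- The arm moves only by the shell command python3 -m inch 'ROWS' [OPENING]. ROWS is JSON, a list of rows, each an object of numbers: "tx", "ty", "tz": the shift along the tool's x, y, z in mm; "ax", "ay", "az": the turn, a rotation vector about the tool's x, y, z in degrees. A call has 1 to 8 rows; each row is the pose to reach, as a shift and turn from the pose measured when the call began, along the tool's axes at that moment; what a row does not reach only later rows make up. A row lasts 1/10 s, in which the tool goes at most 50 mm and 8.59 degrees, less where a joint would pass 70% of its speed; a pose out of reach is approached as far as the arm can. A call with a gripper value outside its range is refused whole. OPENING is the opening, from 0 (shut) to 1 (fully open), set as the call begins (- or left out, the last holds). The fingers move at their own pace and stop on an object; the grip force is fixed at half the most. Time passes only in rows, so rows that repeat a pose let the fingers close. It gives the time, the measured TCP pose, the force and the opening at its end, in the units of the state.
- env.sense(): the state, without advancing time (a new reading comes with each control period).
- env.get_image(name): name is "scene" or "side" or "wrist"; returns a dict with "color" (480x640x3 uint8, blue, green, red), "vertical_fov" (degrees; the focal length in pixels is half the picture's height over the tangent of half this angle, whatever the lens; pixels are square), "cx", "cy" (the principal point, pixels), "k1" (the pictures are not rectified: a ray, as slopes to the right and down, at radius r is drawn at 1 + k1 r^2 times it, then the intrinsics apply), "camera_from_world" (4x4, takes a point from world to camera coordinates). Camera axes: x right, y up, looking along -z (the intrinsics and any distortion apply to the point x, -y, -z); pixel columns grow to the right and rows downward; lengths in m; the calibration is good to about 2 mm. A picture is of the moment at which its call begins. There is no depth.
- env.hand_in(): hands the job in, once; it reports no verdict.
Trained networks look in a picture, given as the dict that the camera call returned (one of the last four; its "shot" number tells which), for a name from the list of things; names that differ only in an ending like _2 or _b are one class to them, and where a whole thing is asked for, a point or a joint stands for the part that bears it (a point fixed in the world has none). Each returns a list of dicts, best first, with "conf" (0 to 1); they miss things now and then, are a little off and sometimes report something else, mostly with a low value. They report only what shows in the picture. A call takes as long as a camera call. They do not tell look-alikes from the thing itself.
- env.boxes_of(query, picture): "pixel" ([column, row] in pixels, amid what is visible of it).
- env.masks_of(query, picture): "pixels" (480x640 bool, what is visible of it) and "pixel" ([column, row] in pixels, amid what is visible of it).
The state is a dict: "time": time; "joint_positions": joint angles; "joint_vel": joint speeds; "joint_efforts": joint torques, N m; "ee_pos": TCP position; "orientation": TCP orientation; "contact_force": force on the tool from outside, world axes, zero at the start; "wrist_torque": the same for the moment, N m; "grip_width": finger opening in m.
Only numpy, scipy, OpenCV 4.12 (cv2) and the standard library are available. Lean on these libraries where they do the work, as an engineer would, in place of code of your own. Each camera call takes 0.05 s, during which the arm holds its last target. There are 200 camera calls.

## Task

Two lab timers lie on the worktop and one of them has been put down on its face. Turn that one over so that it lies flat on the worktop with its display up, within about 15 cm of where it was, without dropping it from a height, and leave the other timer and the sticky-note pad where they are.

Things in the scene. Friction and masses are not known exactly. Their poses are not given: they have to be found in the camera images.
- timer_1: The timer to turn over: loose flat white slab, 60 mm along x, 66 mm along y, 16 mm thick, about 60 g, with flat edges it can stand on. Origin: centre of its back face; z points out through the display, so at the start z is down, the blank back is on top and the origin is at height 17.5 mm; turned over, 1.5 mm (the right bench's top is z = 1.5 mm). Which of the two places it has varies.
- timer_2: The other timer, same model and size, loose, lying display up on the right bench; origin at the centre of its back face, at height 1.5 mm. Must stay where it is. The two places are side by side, one at y of about -0.23, one at -0.39; a tall monitor and printer stand behind to the left, a microscope to the right: keep a leaning wrist clear of them.
- note_pad: A square yellow pad of sticky notes, 76 x 76 x 14 mm, loose, lying on the left bench (top z = 0, its edge is at y = -0.17) to the left of the timers; origin at the centre of its underside. Must stay where it is.
Not all that is in view belongs to the job. What is shaped like the timer_1 but red or turquoise is not meant.

How it is judged:
By the outcome, as a careful person would: the job done as asked, in the order asked, and still so for the second after the job is handed in, with the robot touching nothing.
It also fails if it takes over 50 s, if anything falls off the work surface, if the arm or the gripper's body presses on something with over 40 N, if the wrist force passes 120 N, or if a joint passes its speed limit or range.

## Working session

There is one attempt and no reset: what is moved stays moved. The work goes in short steps, Python scripts to look and compute and a shell command to move; the robot and the scene stay as the last step left them, time stands still between calls to the robot, and variables do not carry over. Pictures are saved under pics/ and viewed, about 8 in all and at most 12, crops included, and the job is handed in when it is done.

```bash
mkdir -p pics; cat > h.py <<'E'
import numpy as np, cv2
from cell import env
from scipy.spatial.transform import Rotation as R
def K(p):
    f=240/np.tan(np.radians(p["vertical_fov"])/2); return f,p["cx"],p["cy"],p["k1"]
def ray(p,u,v):
    f,cx,cy,k=K(p); d=np.array([(u-cx)/f,(v-cy)/f]); s=d.copy()
    for _ in range(30): s=d/(1+k*(s@s))
    T=np.array(p["camera_from_world"]); r=T[:3,:3].T@np.array([s[0],-s[1],-1]); return -T[:3,:3].T@T[:3,3], r
def onz(p,u,v,z):
    o,r=ray(p,u,v); return o+r*(z-o[2])/r[2]
def proj(p,X):
    f,cx,cy,k=K(p); T=np.array(p["camera_from_world"]); c=T[:3,:3]@np.array(X)+T[:3,3]
    s=np.array([c[0],-c[1]])/-c[2]; s=s*(1+k*(s@s)); return s*f+[cx,cy]
E
python3 - <<'E'
from h import *
s=env.sense(); print(s)
ims=[]
for n in ("scene","side"):
    p=env.get_image(n); ims.append(p["color"]); cv2.imwrite(f"pics/{n}0.png",p["color"])
    T=np.array(p["camera_from_world"]); print(n,p["vertical_fov"],-T[:3,:3].T@T[:3,3])
    for q in("timer_1","note_pad"):
        for b in env.masks_of(q,p):
            m=b["pixels"]; z=.0175 if q!="note_pad" else .014
            print(q,b["conf"],b["pixel"],m.sum(),onz(p,*b["pixel"],z).round(3))
E
```

```text
{'time': 0.0, 'joint_positions': array([-0.09921005,  0.33387133,  0.0398819 ,  1.46626394, -0.0134086 ,
        1.3433076 , -0.05849156]), 'joint_vel': array([-5.25583360e-04,  1.09611530e-03, -1.19981661e-03, -1.10768038e-03,
        2.63038624e-04,  1.28334627e-03,  7.72984057e-05]), 'joint_efforts': array([ 4.63630895e-04, -6.58554840e+01,  1.36586554e+00, -4.05554795e+01,
        1.68904377e-02,  1.27170872e-02, -1.99809978e-05]), 'ee_pos': array([ 6.49545068e-01, -2.40225885e-05,  2.30450541e-01]), 'orientation': array([-7.25498413e-05,  1.57237726e+00, -8.55046341e-05]), 'contact_force': array([-0.04186449,  0.19544721, -0.3063231 ]), 'wrist_torque': array([-0.00759554, -0.03912495, -0.00023325]), 'grip_width': 0.08521904424554687}
scene 52.18976645284354 [-0.08462768 -0.63088185  0.54427212]
timer_1 0.95 [365.4, 321.8] 1412 [ 0.418 -0.397  0.017]
timer_1 0.91 [324.4, 255.0] 848 [ 0.533 -0.251  0.017]
timer_1 0.91 [457.2, 301.1] 1161 [ 0.539 -0.502  0.017]
timer_1 0.74 [390.3, 277.7] 1015 [ 0.537 -0.382  0.017]
timer_1 0.58 [291.2, 283.1] 1012 [ 0.434 -0.247  0.017]
note_pad 0.91 [195.2, 251.9] 1242 [ 0.416 -0.04   0.014]
side 52.89741764389185 [ 0.130063   -0.86250886  0.55843056]
timer_1 0.94 [439.1, 324.8] 1434 [ 0.538 -0.507  0.017]
timer_1 0.93 [337.4, 309.9] 1415 [ 0.422 -0.4    0.017]
timer_1 0.88 [297.5, 258.7] 963 [ 0.429 -0.253  0.017]
timer_1 0.81 [388.9, 279.8] 1094 [ 0.535 -0.384  0.017]
timer_1 0.66 [351.7, 238.4] 769 [ 0.546 -0.251  0.017]
note_pad 0.57 [249.6, 204.2] 887 [ 0.431 -0.033  0.014]
```

View pics/scene0.png

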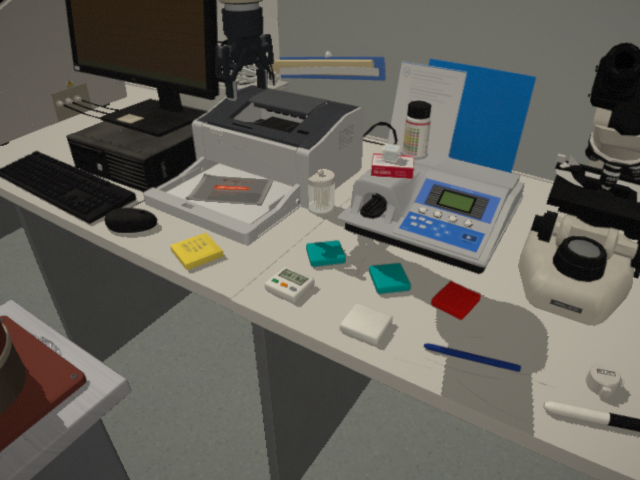

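```bash
python3 - <<'E'
import cv2
a=cv2.imread("pics/scene0.png")[210:360,250:510]; b=cv2.imread("pics/side0.png")[210:360,250:510]
cv2.imwrite("pics/c1.png",cv2.vconcat([cv2.resize(x,None,fx=2,fy=2,interpolation=2) for x in(a,b)]))
E
```

```text
(no output)
```

View pics/c1.png

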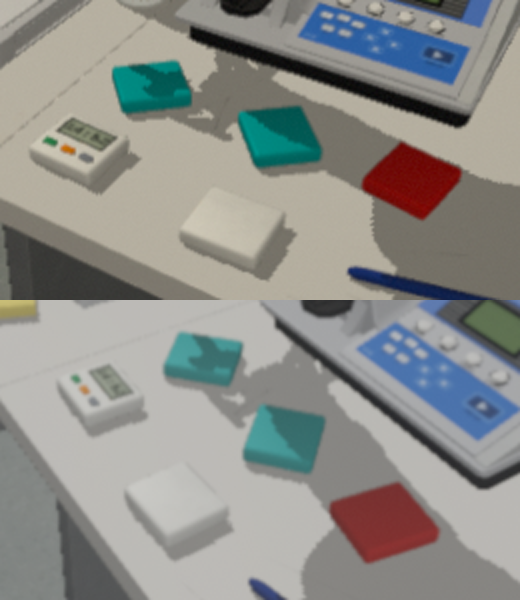

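Candidates in the scene picture:
- White blank slab at (365,322).
- White timer with its display showing at (291,283): timer_2.
- Turquoise slabs at (324,255) and (390,278), and a red one at (457,301): look-alikes, not meant.

The crop confirms that the blank white slab is timer_1 lying on its face, near (0.42,-0.40). Next I fit its pose and yaw by silhouette.

```bash
cat >> h.py <<'E'
from scipy.optimize import minimize
def box(x,y,yaw,z0,dims):
    c=np.array([[a,b,h] for a in(-.5,.5) for b in(-.5,.5) for h in(0,1)])*dims
    return c@R.from_euler('z',yaw).as_matrix().T+[x,y,z0]
def fit(views,guess,dims,z0):
    # views: list of (picture, mask); soft IoU of hull silhouettes
    def sil(p,X):
        m=np.zeros((1920,2560),np.uint8); q=np.array([proj(p,c) for c in X])*4
        cv2.fillConvexPoly(m,cv2.convexHull(q.astype(np.float32)).astype(np.int32),1); return cv2.resize(m.astype(np.float32),(640,480),interpolation=cv2.INTER_AREA)
    def cost(v):
        X=box(v[0],v[1],v[2],z0,dims); t=0
        for p,m in views:
            s=sil(p,X); t+=np.abs(s-m).sum()/m.sum()
        return t
    best=min((minimize(cost,[*guess,y0],method='Nelder-Mead',options=dict(initial_simplex=[[guess[0],guess[1],y0],[guess[0]+.01,guess[1],y0],[guess[0],guess[1]+.01,y0],[guess[0],guess[1],y0+.25]],maxiter=60)) for y0 in(-.8,-.4,0,.4)),key=lambda r:r.fun)
    return best.x.round(4),round(best.fun,3)
def near(p,q,xy,z):
    b=[m for m in env.masks_of(q,p) if np.hypot(*(onz(p,*m["pixel"],z)[:2]-xy))<.04]
    return b[0]["pixels"] if b else None
E
python3 - <<'E'
from h import *
P=[env.get_image(n) for n in("scene","side")]
for q,g,d,z0 in(("timer_1",(.42,-.398),(.06,.066,.016),.0015),("timer_2",(.431,-.25),(.06,.066,.016),.0015),("note_pad",(.425,-.037),(.076,.076,.014),0)):
    vs=[(p,near(p,q,g,z0+.016)) for p in P]; vs=[v for v in vs if v[1] is not None]
    print(q,len(vs),fit(vs,g,np.array(d),z0))
p=env.get_image("wrist"); T=np.array(p["camera_from_world"])
s=env.sense(); Rt=R.from_rotvec(s["orientation"]).as_matrix()
c=-T[:3,:3].T@T[:3,3]; print("wristcam in tool",Rt.T@(c-s["ee_pos"]),"look",Rt.T@-T[2,:3], "tool axes\n",Rt.round(2))
E
```

```text
timer_1 2 (array([ 0.4257, -0.3954,  0.051 ]), np.float64(0.236))
timer_2 2 (array([ 0.4403, -0.2395, -0.0739]), np.float64(0.219))
note_pad 2 (array([ 0.429 , -0.0309, -0.3995]), np.float64(0.13))
wristcam in tool [-1.41251418e-01  8.48747105e-02  9.49007514e-05] look [ 9.44304780e-01 -3.29072076e-01  2.24648103e-04] tool axes
 [[-0. -0.  1.]
 [ 0.  1.  0.]
 [-1.  0. -0.]]
```

```bash
python3 -m inch '[{"tz":-25,"ty":-45,"ax":-8},{"tz":-50,"ty":-90,"ax":-16},{"tz":-75,"ty":-135,"ax":-24},{"tz":-100,"ty":-180,"ax":-32},{"tz":-125,"ty":-225,"ax":-40},{"tz":-150,"ty":-270,"ax":-48},{"tz":-175,"ty":-315,"ax":-56},{"tz":-200,"ty":-360,"ax":-64}]' 1
python3 - <<'E'
from h import *
s=env.sense(); print(s["joint_positions"].round(2), R.from_rotvec(s["orientation"]).as_matrix().round(3))
E
```

```text
[-0.1   0.33  0.04  1.47 -0.01  1.34 -0.06] [[-0. -0.  1.]
 [ 0.  1.  0.]
 [-1.  0. -0.]]invalid input at $[0]: expected keys tx, ty, tz, ax, ay, az
```

```bash
python3 -m inch '[{"tx":0,"ty":-45,"tz":-25,"ax":-8,"ay":0,"az":0},{"tx":0,"ty":-90,"tz":-50,"ax":-16,"ay":0,"az":0},{"tx":0,"ty":-135,"tz":-75,"ax":-24,"ay":0,"az":0},{"tx":0,"ty":-180,"tz":-100,"ax":-32,"ay":0,"az":0},{"tx":0,"ty":-225,"tz":-125,"ax":-40,"ay":0,"az":0},{"tx":0,"ty":-270,"tz":-150,"ax":-48,"ay":0,"az":0},{"tx":0,"ty":-315,"tz":-175,"ax":-56,"ay":0,"az":0},{"tx":0,"ty":-360,"tz":-200,"ax":-64,"ay":0,"az":0}]' 1
cat >> h.py <<'E'
def st():
    s=env.sense(); M=R.from_rotvec(s["orientation"]).as_matrix()
    print("t",round(s["time"],2),"q",s["joint_positions"].round(2),"p",s["ee_pos"].round(4),"F",s["contact_force"].round(1),"w",round(s["grip_width"],4)); print(M.round(3)); return s,M
def goal(p,lean,jaw=0,):
    """rows to TCP p, tool leaning so the body leans toward +x by lean deg, jaw along world y turned by jaw deg, camera side -x"""
    s,M=st(); L=np.radians(lean)
    X=np.array([-np.sin(L),0,-np.cos(L)]); Z=np.array([0,1,0]); Y=np.cross(Z,X)
    G=R.from_euler('z',jaw,degrees=True).as_matrix()@np.array([X,Y,Z]).T
    print("shift mm",(M.T@(np.array(p)-s["ee_pos"])*1000).round(1),"turn deg",np.degrees(R.from_matrix(M.T@G).as_rotvec()).round(1))
E
python3 -c "
from h import *
goal((.426,-.395,.2),0,3)"
```

```text
time: 1.55
ee_pos: [0.4617, -0.3389, 0.2317]
orientation: [-0.861, 1.393, 0.86]
contact_force: [0.2, -1.0, 0.4]
grip_width: 0.0857
t 1.55 q [ 0.42  0.17  0.15  1.67 -0.03  1.3   1.69] p [ 0.4617 -0.3389  0.2317] F [ 0.2 -1.   0.4] w 0.0857
[[ 0.001 -0.894  0.448]
 [-0.     0.448  0.894]
 [-1.    -0.001  0.   ]]
shift mm [ 31.7   6.8 -66.1] turn deg [-29.6  -0.    0. ]
```

```bash
python3 -m inch '[{"tx":10,"ty":2,"tz":-20,"ax":-8,"ay":0,"az":0},{"tx":20,"ty":4,"tz":-40,"ax":-16,"ay":0,"az":0},{"tx":30,"ty":7,"tz":-66,"ax":-24,"ay":0,"az":0},{"tx":32,"ty":7,"tz":-66,"ax":-29.6,"ay":0,"az":0},{"tx":32,"ty":7,"tz":-66,"ax":-29.6,"ay":0,"az":0}]' 1
python3 - <<'E'
from h import *
goal((.426,-.395,.2),35,3)
p=env.get_image("wrist")
for b in env.masks_of("timer_1",p): print(b["conf"],b["pixel"],onz(p,*b["pixel"],.0175).round(4))
m=near(p,"timer_1",(.426,-.395),.0175)
if m is not None: print(fit([(p,m)],(.426,-.395),np.array((.06,.066,.016)),.0015))
cv2.imwrite("pics/w1.png",p["color"])
E
```

```text
time: 2.05
ee_pos: [0.4251, -0.3954, 0.1992]
orientation: [-1.247, 1.184, 1.248]
contact_force: [-0.6, 0.2, 0.5]
grip_width: 0.0857
t 2.05 q [ 0.55  0.21  0.15  1.69 -0.03  1.24  2.32] p [ 0.4251 -0.3954  0.1992] F [-0.6  0.2  0.5] w 0.0857
[[ 0.    -0.999 -0.052]
 [ 0.    -0.052  0.999]
 [-1.    -0.     0.   ]]
shift mm [-0.8 -0.9  0.3] turn deg [-0.  0. 35.]
0.76 [319.8, 213.2] [ 0.4224 -0.3974  0.0175]
0.66 [476.8, 233.0] [ 0.4343 -0.2414  0.0175]
0.66 [232.0, 311.1] [ 0.5351 -0.4859  0.0175]
0.63 [333.0, 320.4] [ 0.5407 -0.3771  0.0175]
(array([ 0.4244, -0.3955,  0.0446]), np.float64(0.06))
```

View pics/w1.png

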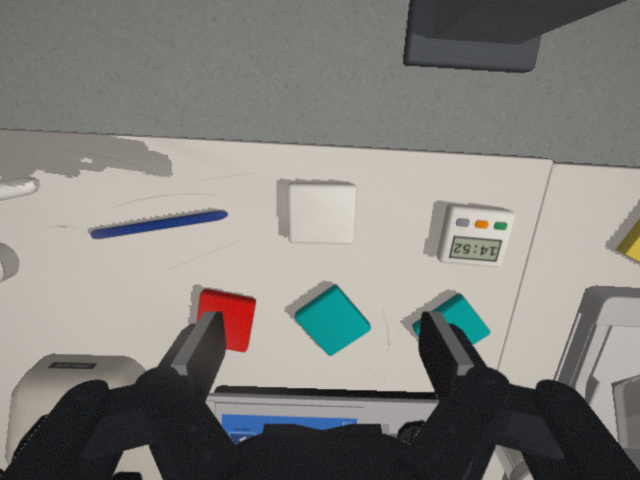

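```bash
python3 -m inch '[{"tx":0,"ty":0,"tz":0,"ax":0,"ay":0,"az":-14},{"tx":0,"ty":0,"tz":0,"ax":0,"ay":0,"az":-28},{"tx":0,"ty":0,"tz":0,"ax":0,"ay":0,"az":-42},{"tx":0,"ty":0,"tz":0,"ax":0,"ay":0,"az":-55},{"tx":0,"ty":0,"tz":0,"ax":0,"ay":0,"az":-55},{"tx":0,"ty":0,"tz":0,"ax":0,"ay":0,"az":-55},{"tx":0,"ty":0,"tz":0,"ax":0,"ay":0,"az":-55},{"tx":0,"ty":0,"tz":0,"ax":0,"ay":0,"az":-55}]' 1
python3 -c "
from h import *
goal((.424,-.395,.2),55,2.6)"
```

```text
time: 3.0
ee_pos: [0.4218, -0.3915, 0.1738]
orientation: [-1.372, 0.852, 0.965]
contact_force: [0.7, 0.1, -2.3]
grip_width: 0.0854
t 3.0 q [ 1.6   0.16 -0.77  1.9  -0.28  0.92  2.62] p [ 0.4218 -0.3915  0.1738] F [ 0.7  0.1 -2.3] w 0.0854
[[ 0.389 -0.92  -0.057]
 [ 0.058 -0.038  0.998]
 [-0.92  -0.391  0.038]]
shift mm [-23.4 -12.1  -2.6] turn deg [ 1.4  2.1 78. ]
```

```bash
cat > kin.py <<'E'
import numpy as np, itertools
from scipy.optimize import least_squares
from scipy.spatial.transform import Rotation as R
D=[([-0.09921005,0.33387133,0.0398819,1.46626394,-0.0134086,1.3433076,-0.05849156],[.649545,0,.23045],[0,1.572377,0]),
([.42,.17,.15,1.67,-.03,1.3,1.69],[.4617,-.3389,.2317],[-.861,1.393,.86]),
([.55,.21,.15,1.69,-.03,1.24,2.32],[.4251,-.3954,.1992],[-1.247,1.184,1.248]),
([1.6,.16,-.77,1.9,-.28,.92,2.62],[.4218,-.3915,.1738],[-1.372,.852,.965])]
C=np.array([[0,0,-1],[0,1,0],[1,0,0.]])
E=lambda a,q: R.from_euler(a,q).as_matrix()
LO=np.array([-2.58,-.38,-1.3,.25,-1.5,.08,-2.65]); HI=np.array([2.58,2.09,1.39,2.4,4.64,2.09,2.65])
def fk(q,k,s):
    h,L1,L2,L3,a2,a4,a6=k; A=np.eye(3); p=np.array([0,0,h])
    A=A@E('z',s[0]*q[0])@E('y',q[1]); p=p+A@[a2,0,0]
    A=A@E('z',s[1]*q[2]); p=p+A@[a4,0,L1]; A=A@E('y',q[3])
    A=A@E('z',s[2]*q[4]); p=p+A@[a6,0,L2]; A=A@E('y',q[5])
    A=A@E('z',s[3]*q[6]); p=p+A@[0,0,L3]
    return p,A@C
if __name__=="__main__":
    def res(k,s):
        r=[]
        for q,p,o in D:
            a,A=fk(q,k,s); r+=list(a-p)+list(.3*R.from_matrix(A.T@R.from_rotvec(o).as_matrix()).as_rotvec())
        return r
    for s in itertools.product((-1,1),repeat=4):
        o=least_squares(res,[.3,.4,.4,.3,0,0,0],args=(s,)); 
        if o.cost<.02: print(s,o.cost,o.x.round(4),np.abs(o.fun).max())
E
python3 kin.py
```

```text
(-1, -1, -1, -1) 0.0008029384528695459 [-0.4716  0.5129  0.379  -0.2027 -0.2907  0.3742 -0.1217] 0.03280102413612785
(-1, -1, 1, -1) 0.0151741225620972 [ 0.3033  0.4075  0.5371  0.1543 -0.1699  0.2049  0.177 ] 0.11659183283675767
```

```bash
python3 - <<'E'
from kin import *
from cell import env
s=env.sense(); D[3]=(s["joint_positions"],s["ee_pos"],s["orientation"]); print([list(np.round(x,4)) for x in D[3]], s["joint_vel"].round(3))
S=(-1,)*4
for q,p,o in D:
    a,A=fk(q,[0]*7,S); print("rot err deg",np.degrees(R.from_matrix(A.T@R.from_rotvec(o).as_matrix()).as_rotvec()).round(2))
def fk2(q,k):
    h,L1,L2,L3,a1,a4,a6,a7=k; p=np.array([0,0,h]); A=E('z',-q[0]); p=p+A@[a1,0,0]; A=A@E('y',q[1])@E('z',-q[2]); p=p+A@[a4,0,L1]
    A=A@E('y',q[3])@E('z',-q[4]); p=p+A@[a6,0,L2]; A=A@E('y',q[5]); p=p+A@[a7,0,0]; A=A@E('z',-q[6]); return p+A@[0,0,L3],A@C
k0=np.array([.3,.4,.4,.3,0,0,0,0])
f=lambda k:np.r_[np.concatenate([fk2(q,k)[0]-p for q,p,o in D]),.01*(k-k0)]
o=least_squares(f,k0); print(o.x.round(3),o.fun.round(3))
E
```

```text
[[np.float64(1.5994), np.float64(0.1628), np.float64(-0.769), np.float64(1.9033), np.float64(-0.283), np.float64(0.9155), np.float64(2.6199)], [np.float64(0.4218), np.float64(-0.3915), np.float64(0.1738)], [np.float64(-1.3716), np.float64(0.8519), np.float64(0.9651)]] [ 1.547  0.237 -1.539  0.072  0.064 -0.176  0.06 ]
rot err deg [-0.   -0.    0.01]
rot err deg [0.45 0.16 0.17]
rot err deg [-0.54 -0.3   0.08]
rot err deg [ 0. -0.  0.]
[-0.301  0.475  0.495 -0.114 -0.296 -0.007 -0.082 -0.292] [-0.005  0.032  0.    -0.002  0.    -0.     0.    -0.008 -0.    -0.
  0.001  0.    -0.006  0.001  0.001 -0.004 -0.003 -0.    -0.001 -0.003]
```

```bash
cat >> kin.py <<'E'
D[3]=([1.5994,.1628,-.769,1.9033,-.283,.9155,2.6199],[.4218,-.3915,.1738],[-1.3716,.8519,.9651])
def fk2(q,k):
    h,b2,L1,a4,b4,L2,a6,b6,a7,b7,L3=k; A=E('z',-q[0])@E('y',q[1]); p=np.array([0,0,h])+A@[0,b2,0]; A=A@E('z',-q[2]); p=p+A@[a4,b4,L1]
    A=A@E('y',q[3])@E('z',-q[4]); p=p+A@[a6,b6,L2]; A=A@E('y',q[5]); p=p+A@[a7,b7,0]; A=A@E('z',-q[6]); return p+A@[0,0,L3],A@C
k0=np.array([.365,-.03,.395,0,-.005,.385,0,-.05,0,0,.3])
W=np.array([1,1,.3,1,1,.3,1,1,.3,1,.05])
def fitk(D,w=.03):
    f=lambda k:np.r_[np.concatenate([fk2(q,k)[0]-p for q,p,o in D]),w*W*(k-k0)]
    o=least_squares(f,k0); return o.x,o.fun[:-11]
E
python3 - <<'E'
from kin import *
k,f=fitk(D); print(k.round(3)); print(f.reshape(-1,3).round(4))
E
```

```text
[ 0.27  -0.013  0.463 -0.002 -0.011  0.496  0.021 -0.035 -0.02   0.015
  0.345]
[[-0.0002  0.0008 -0.    ]
 [ 0.0021  0.0031 -0.0006]
 [-0.0029 -0.0037  0.0008]
 [ 0.0001  0.0001 -0.0001]]
```

```bash
cat >> kin.py <<'E'
def G(lean,jaw):
    L=np.radians(lean); X=np.array([-np.sin(L),0,-np.cos(L)]); Z=np.array([0,1,0.]); return E('z',np.radians(jaw))@np.array([X,np.cross(Z,X),Z]).T
def ik(p,M,k,seeds,m=.06):
    best=None
    for q0 in seeds:
        g=lambda q:np.r_[(fk2(q,k)[0]-p)*5,R.from_matrix(fk2(q,k)[1].T@M).as_rotvec(),.003*(q-(LO+HI)/2)]
        o=least_squares(g,np.clip(q0,LO+m+.01,HI-m-.01),bounds=(LO+m,HI-m)); e=np.abs(o.fun[:6]).max()
        if best is None or e<best[0]: best=(e,o.x)
        if e<.02: break
    return best
E
python3 - <<'E'
from kin import *
k,_=fitk(D); rng=np.random.default_rng(0)
base=[.55,.21,.15,1.69,-.03,1.24,0]
for jaw in(3,93,183,-87):
    row=[]; q=None
    sd=[np.r_[base[:6],x] for x in(2.3,.7,-.8,-2.3)]+[LO+(HI-LO)*rng.random(7) for _ in range(4)]
    for lean in(-55,-45,-35,0,35,45,55):
        e,q=ik(np.array([.424,-.395,.03 if abs(lean)>40 else .015]),G(lean,jaw),k,([] if q is None else [q])+sd); row.append((lean,round(e,3),q.round(2)))
    print(jaw); [print("  ",*r) for r in row]
E
```

```text
3
   -55 0.0 [ 1.41  0.48 -0.23  2.17 -1.44  0.8  -2.21]
   -45 0.0 [ 0.81  0.39  0.33  2.16 -1.4   0.84 -2.44]
   -35 0.005 [ 0.13  0.57  1.02  2.14 -1.44  1.   -2.59]
   0 0.0 [ 1.38  0.57 -0.87  1.84  0.52  0.98  1.91]
   35 0.0 [ 0.84  0.81 -0.52  1.43  0.6   1.61  1.8 ]
   45 0.0 [ 0.76  0.9  -0.49  1.31  0.63  1.8   1.8 ]
   55 0.0 [ 0.69  1.02 -0.46  1.18  0.68  1.97  1.8 ]
93
   -55 0.0 [ 0.95  0.99  0.02  1.14 -0.48  1.87 -2.05]
   -45 0.0 [ 0.87  0.87  0.1   1.27 -0.46  1.71 -2.03]
   -35 0.0 [ 0.79  0.77  0.16  1.4  -0.43  1.52 -2.02]
   0 0.0 [ 0.35  0.45  0.39  1.84 -0.21  0.89 -2.25]
   35 0.0 [-0.61  0.76  1.14  2.16 -0.31  0.36 -2.5 ]
   45 0.0 [-0.78  0.97  1.24  2.21 -0.44  0.31 -2.53]
   55 0.0 [-0.89  1.23  1.25  2.23 -0.59  0.27 -2.59]
183
   -55 0.0 [ 0.36  0.98  0.11  1.19  0.34  1.83 -1.11]
   -45 0.0 [ 0.39  0.86  0.1   1.31  0.29  1.67 -1.11]
   -35 0.0 [ 0.43  0.76  0.09  1.43  0.25  1.48 -1.1 ]
   0 0.0 [ 0.63  0.43  0.06  1.84 -0.03  0.88 -0.82]
   35 0.0 [ 1.14  0.36 -0.16  2.1  -0.97  0.57  0.29]
   45 0.0 [ 0.98  0.38  0.14  2.16 -1.35  0.78  0.68]
   55 0.0 [ 1.41  0.48 -0.23  2.17 -1.44  0.8   0.93]
-87
   -55 0.0 [ 0.13  0.45  0.06  2.28  1.49  0.9  -1.06]
   -45 0.0 [ 0.18  0.37  0.1   2.25  1.31  0.73 -0.79]
   -35 0.0 [ 0.28  0.35  0.1   2.19  1.05  0.61 -0.48]
   0 0.0 [ 0.92  0.44 -0.29  1.84  0.16  0.89  0.61]
   35 0.0 [ 1.29  0.85 -0.6   1.39  0.03  1.47  0.79]
   45 0.0 [ 1.32  0.96 -0.66  1.26  0.01  1.65  0.79]
   55 0.0 [ 1.35  1.1  -0.72  1.13 -0.01  1.8   0.76]
```

```bash
python3 - <<'E'
from h import *
goal((.424,-.382,.12),0,-87.4); goal((.424,-.382,.12),45,-87.4)
p=env.get_image("scene"); 
E
```

```text
t 3.0 q [ 1.6   0.16 -0.77  1.9  -0.28  0.92  2.62] p [ 0.4218 -0.3915  0.1738] F [ 0.7  0.1 -2.3] w 0.0854
[[ 0.389 -0.92  -0.057]
 [ 0.058 -0.038  0.998]
 [-0.92  -0.391  0.038]]
shift mm [50.9 18.7  7.3] turn deg [88.9 19.9 16.3]
t 3.0 q [ 1.6   0.16 -0.77  1.9  -0.28  0.92  2.62] p [ 0.4218 -0.3915  0.1738] F [ 0.7  0.1 -2.3] w 0.0854
[[ 0.389 -0.92  -0.057]
 [ 0.058 -0.038  0.998]
 [-0.92  -0.391  0.038]]
shift mm [50.9 18.7  7.3] turn deg [ 93.4 -16.3  50.9]
```

```bash
python3 -m inch '[{"tx":0,"ty":0,"tz":0,"ax":8,"ay":1.8,"az":1.5},{"tx":0,"ty":0,"tz":0,"ax":16,"ay":3.6,"az":3},{"tx":0,"ty":0,"tz":0,"ax":24,"ay":5.4,"az":4.5},{"tx":0,"ty":0,"tz":0,"ax":32,"ay":7.2,"az":6},{"tx":0,"ty":0,"tz":0,"ax":40,"ay":9,"az":7.5},{"tx":0,"ty":0,"tz":0,"ax":48,"ay":10.8,"az":9},{"tx":0,"ty":0,"tz":0,"ax":56,"ay":12.6,"az":10.4},{"tx":0,"ty":0,"tz":0,"ax":64,"ay":14.4,"az":11.9}]' 1
python3 -c "
from h import *
goal((.424,-.382,.13),0,-87.4); goal((.424,-.382,.12),45,-87.4)"
```

```text
time: 3.85
ee_pos: [0.4206, -0.3923, 0.1739]
orientation: [-0.422, 1.444, 0.305]
contact_force: [-0.4, -0.1, -0.1]
grip_width: 0.0855
t 3.85 q [ 1.27  0.19 -0.64  1.8   0.1   1.07  1.07] p [ 0.4206 -0.3923  0.1739] F [-0.4 -0.1 -0.1] w 0.0855
[[ 0.109 -0.448  0.888]
 [-0.051  0.889  0.455]
 [-0.993 -0.095  0.074]]
shift mm [43.4 11.8  4.4] turn deg [24.3  5.3  4.5]
t 3.85 q [ 1.27  0.19 -0.64  1.8   0.1   1.07  1.07] p [ 0.4206 -0.3923  0.1739] F [-0.4 -0.1 -0.1] w 0.0855
[[ 0.109 -0.448  0.888]
 [-0.051  0.889  0.455]
 [-0.993 -0.095  0.074]]
shift mm [53.4 12.8  3.7] turn deg [25.3 -4.5 48.7]
```

```bash
python3 -m inch '[{"tx":8,"ty":2,"tz":1,"ax":3.6,"ay":-0.6,"az":7},{"tx":16,"ty":4,"tz":1,"ax":7.2,"ay":-1.3,"az":14},{"tx":24,"ty":6,"tz":2,"ax":10.8,"ay":-1.9,"az":21},{"tx":32,"ty":8,"tz":2,"ax":14.4,"ay":-2.6,"az":28},{"tx":40,"ty":10,"tz":3,"ax":18,"ay":-3.2,"az":35},{"tx":48,"ty":12,"tz":3,"ax":21.6,"ay":-3.9,"az":42},{"tx":53,"ty":13,"tz":4,"ax":25.3,"ay":-4.5,"az":48.7},{"tx":53,"ty":13,"tz":4,"ax":25.3,"ay":-4.5,"az":48.7}]' 1
python3 - <<'E'
from h import *
goal((.4244,-.382,.03),45,-87.4)
p=env.get_image("scene"); cv2.imwrite("pics/s2.png",p["color"])
E
```

```text
time: 4.65
ee_pos: [0.4226, -0.3819, 0.1151]
orientation: [0.593, 1.505, 0.649]
contact_force: [-1.4, 0.0, -0.7]
grip_width: 0.0852
t 4.65 q [ 1.23  0.81 -0.52  1.29 -0.16  1.72  0.8 ] p [ 0.4226 -0.3819  0.1151] F [-1.4  0.  -0.7] w 0.0852
[[-0.036 -0.022  0.999]
 [ 0.711  0.702  0.041]
 [-0.702  0.712 -0.009]]
shift mm [ 59.7 -60.7   2.6] turn deg [-0.5 -0.2 -0.4]
```

View pics/s2.png

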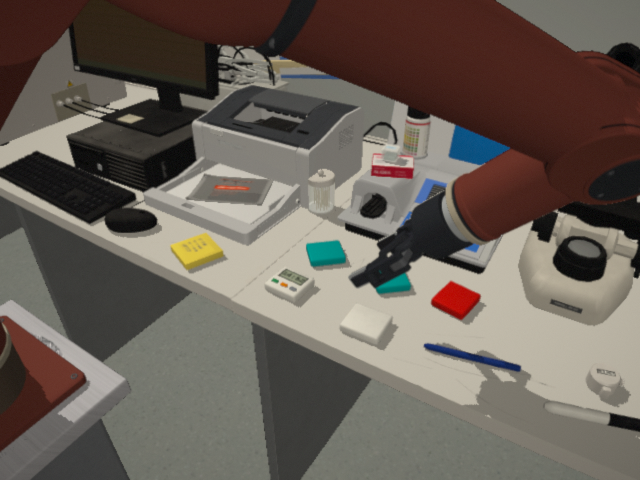

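The arm leans right and clears the microscope. The blank slab at (367,324) and timer_2 at (290,284) have not moved. Now I descend.

```bash
python3 -m inch '[{"tx":20,"ty":-20,"tz":1,"ax":-0.5,"ay":-0.2,"az":-0.4},{"tx":40,"ty":-40,"tz":2,"ax":-0.5,"ay":-0.2,"az":-0.4},{"tx":60,"ty":-61,"tz":2.6,"ax":-0.5,"ay":-0.2,"az":-0.4},{"tx":60,"ty":-61,"tz":2.6,"ax":-0.5,"ay":-0.2,"az":-0.4},{"tx":60,"ty":-61,"tz":2.6,"ax":-0.5,"ay":-0.2,"az":-0.4}]' 1
python3 - <<'E'
from h import *
goal((.4244,-.382,.008),45,-87.4)
P=[env.get_image(n) for n in("wrist","side")]
cv2.imwrite("pics/w3.png",cv2.hconcat([cv2.resize(P[0]["color"],(400,300)),cv2.resize(P[1]["color"][180:420,200:520],(400,300))]))
E
```

```text
time: 5.2
ee_pos: [0.4271, -0.3817, 0.034]
orientation: [0.569, 1.498, 0.647]
contact_force: [0.2, -0.1, 1.0]
grip_width: 0.0855
t 5.2 q [ 1.22  0.89 -0.51  1.32 -0.12  1.6   0.85] p [ 0.4271 -0.3817  0.034 ] F [ 0.2 -0.1  1. ] w 0.0855
[[-0.032 -0.04   0.999]
 [ 0.7    0.712  0.051]
 [-0.713  0.701  0.005]]
shift mm [ 18.4 -18.3  -2.9] turn deg [0.4 0.  0.5]
```

View pics/w3.png

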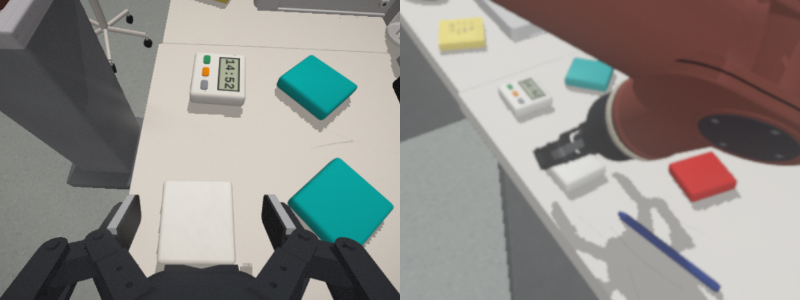

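```bash
python3 -m inch '[{"tx":0,"ty":0,"tz":-6,"ax":0.4,"ay":0,"az":0.5},{"tx":9,"ty":-9,"tz":-6,"ax":0.4,"ay":0,"az":0.5},{"tx":18,"ty":-18,"tz":-6,"ax":0.4,"ay":0,"az":0.5},{"tx":18,"ty":-18,"tz":-6,"ax":0.4,"ay":0,"az":0.5},{"tx":18,"ty":-18,"tz":-6,"ax":0.4,"ay":0,"az":0.5}]' 1
python3 -c "
from h import *
goal((.4244,-.382,.008),45,-87.4)"
```

```text
time: 5.8
ee_pos: [0.4213, -0.3826, 0.0083]
orientation: [0.582, 1.498, 0.649]
contact_force: [0.0, -0.5, 0.3]
grip_width: 0.0852
t 5.8 q [ 1.23  0.92 -0.5   1.33 -0.11  1.57  0.86] p [ 0.4213 -0.3826  0.0083] F [ 0.  -0.5  0.3] w 0.0852
[[-0.031 -0.032  0.999]
 [ 0.707  0.706  0.045]
 [-0.707  0.707  0.001]]
shift mm [0.5 0.1 3.1] turn deg [ 0.   0.1 -0. ]
```

Good. I close the gripper.

```bash
python3 -m inch '[{"tx":0,"ty":0,"tz":0,"ax":0,"ay":0,"az":0},{"tx":0,"ty":0,"tz":0,"ax":0,"ay":0,"az":0},{"tx":0,"ty":0,"tz":0,"ax":0,"ay":0,"az":0},{"tx":0,"ty":0,"tz":0,"ax":0,"ay":0,"az":0},{"tx":0,"ty":0,"tz":0,"ax":0,"ay":0,"az":0},{"tx":0,"ty":0,"tz":0,"ax":0,"ay":0,"az":0}]' 0
python3 -c "
from h import *
st()"
```

```text
time: 6.4
ee_pos: [0.4216, -0.3831, 0.0089]
orientation: [0.581, 1.498, 0.648]
contact_force: [1.1, -4.4, 6.2]
grip_width: 0.0582
t 6.4 q [ 1.23  0.92 -0.5   1.33 -0.11  1.57  0.86] p [ 0.4216 -0.3831  0.0089] F [ 1.1 -4.4  6.2] w 0.0582
[[-0.03  -0.032  0.999]
 [ 0.706  0.707  0.044]
 [-0.707  0.707  0.002]]
```

```bash
python3 -m inch '[{"tx":-10,"ty":10,"tz":0,"ax":0,"ay":0,"az":0},{"tx":-30,"ty":30,"tz":0,"ax":0,"ay":0,"az":0},{"tx":-57,"ty":57,"tz":0,"ax":0,"ay":0,"az":0},{"tx":-57,"ty":57,"tz":0,"ax":0,"ay":0,"az":-8},{"tx":-57,"ty":57,"tz":0,"ax":0,"ay":0,"az":-16},{"tx":-57,"ty":57,"tz":0,"ax":0,"ay":0,"az":-24},{"tx":-57,"ty":57,"tz":0,"ax":0,"ay":0,"az":-32},{"tx":-57,"ty":57,"tz":0,"ax":0,"ay":0,"az":-40}]'
python3 - <<'E'
from h import *
goal((.42,-.39,.09),-45,-87.4)
P=[env.get_image(n) for n in("wrist","side")]
cv2.imwrite("pics/w4.png",cv2.hconcat([cv2.resize(P[0]["color"],(400,300)),cv2.resize(P[1]["color"][180:420,200:520],(400,300))]))
E
```

```text
time: 7.2
ee_pos: [0.4218, -0.383, 0.091]
orientation: [0.028, 1.568, 0.098]
contact_force: [0.0, -0.2, -0.8]
grip_width: 0.0584
t 7.2 q [ 1.12  0.37 -0.51  1.76  0.13  1.11  0.62] p [ 0.4218 -0.383   0.091 ] F [ 0.  -0.2 -0.8] w 0.0584
[[-0.    -0.045  0.999]
 [ 0.08   0.996  0.045]
 [-0.997  0.08   0.003]]
shift mm [ 0.4 -6.9 -2.1] turn deg [ -0.1   0.2 -49.6]
```

View pics/w4.png

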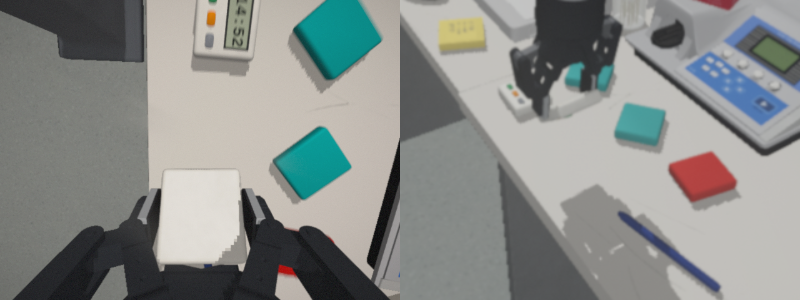

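The slab is held between the fingers and partly turned, with its blank back toward the wrist camera. I continue to the standing pose.

```bash
python3 -m inch '[{"tx":0,"ty":-2,"tz":-1,"ax":0,"ay":0,"az":-8},{"tx":0,"ty":-4,"tz":-2,"ax":0,"ay":0,"az":-16},{"tx":0,"ty":-7,"tz":-2,"ax":0,"ay":0,"az":-24},{"tx":0,"ty":-7,"tz":-2,"ax":0,"ay":0,"az":-32},{"tx":0,"ty":-7,"tz":-2,"ax":0,"ay":0,"az":-40},{"tx":0,"ty":-7,"tz":-2,"ax":0,"ay":0,"az":-49.6},{"tx":0,"ty":-7,"tz":-2,"ax":0,"ay":0,"az":-49.6},{"tx":0,"ty":-7,"tz":-2,"ax":0,"ay":0,"az":-49.6}]'
python3 - <<'E'
from h import *
goal((.42,-.39,.028),-45,-87.4)
P=[env.get_image(n) for n in("wrist","side")]
cv2.imwrite("pics/w5.png",cv2.hconcat([cv2.resize(P[0]["color"],(400,300)),cv2.resize(P[1]["color"][180:420,200:520],(400,300))]))
E
```

```text
time: 8.1
ee_pos: [0.4208, -0.3837, 0.0893]
orientation: [-0.651, 1.463, -0.57]
contact_force: [-0.1, 0.3, -1.3]
grip_width: 0.0583
t 8.1 q [ 0.62  0.23 -0.45  2.21  1.19  0.94 -0.61] p [ 0.4208 -0.3837  0.0893] F [-0.1  0.3 -1.3] w 0.0583
[[ 0.037 -0.039  0.999]
 [-0.705  0.708  0.054]
 [-0.709 -0.706 -0.001]]
shift mm [47.8 38.9 -1.1] turn deg [ 0.4  0.3 -0.1]
```

View pics/w5.png

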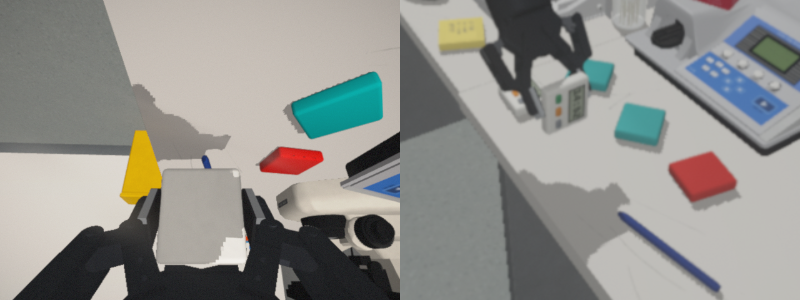

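```bash
python3 -m inch '[{"tx":15,"ty":10,"tz":0,"ax":0.4,"ay":0.3,"az":0},{"tx":32,"ty":24,"tz":-1,"ax":0.4,"ay":0.3,"az":0},{"tx":47,"ty":38,"tz":-1,"ax":0.4,"ay":0.3,"az":0},{"tx":47,"ty":38,"tz":-1,"ax":0.4,"ay":0.3,"az":0},{"tx":47,"ty":38,"tz":-1,"ax":0.4,"ay":0.3,"az":0}]'
python3 -c "
from h import *
goal((.42,-.39,.0215),-45,-87.4)"
```

```text
time: 8.7
ee_pos: [0.4199, -0.3928, 0.0311]
orientation: [-0.637, 1.467, -0.58]
contact_force: [0.3, -0.4, 0.5]
grip_width: 0.0582
t 8.7 q [ 0.6   0.35 -0.41  2.22  1.32  0.92 -0.77] p [ 0.4199 -0.3928  0.0311] F [ 0.3 -0.4  0.5] w 0.0582
[[ 0.029 -0.027  0.999]
 [-0.703  0.71   0.039]
 [-0.71  -0.704  0.001]]
shift mm [4.8 8.7 0.2] turn deg [-0.3 -0.2 -0.3]
```

```bash
python3 -m inch '[{"tx":2,"ty":2,"tz":0,"ax":0,"ay":0,"az":0},{"tx":5,"ty":5,"tz":0,"ax":0,"ay":0,"az":0},{"tx":5,"ty":5,"tz":0,"ax":0,"ay":0,"az":0},{"tx":5,"ty":5,"tz":0,"ax":0,"ay":0,"az":0}]'; python3 -m inch '[{"tx":1,"ty":1,"tz":0,"ax":0,"ay":0,"az":0},{"tx":1.5,"ty":1.5,"tz":0,"ax":0,"ay":0,"az":0},{"tx":1.5,"ty":1.5,"tz":0,"ax":0,"ay":0,"az":0}]'
python3 - <<'E'
from h import *
goal((.42,-.39,.0215),-45,-87.4)
E
```

```text
time: 9.1
ee_pos: [0.42, -0.3928, 0.0242]
orientation: [-0.637, 1.466, -0.58]
contact_force: [0.4, -0.9, -0.5]
grip_width: 0.0583
time: 9.4
ee_pos: [0.42, -0.3928, 0.022]
orientation: [-0.637, 1.467, -0.58]
contact_force: [0.1, -0.6, -0.6]
grip_width: 0.0582
t 9.4 q [ 0.6   0.37 -0.41  2.22  1.34  0.92 -0.8 ] p [ 0.42   -0.3928  0.022 ] F [ 0.1 -0.6 -0.6] w 0.0582
[[ 0.029 -0.027  0.999]
 [-0.703  0.71   0.039]
 [-0.71  -0.704  0.001]]
shift mm [-1.6  2.3  0.1] turn deg [-0.3 -0.2 -0.3]
```

```bash
python3 -m inch '[{"tx":0.7,"ty":0.7,"tz":0,"ax":0,"ay":0,"az":0},{"tx":0.7,"ty":0.7,"tz":0,"ax":0,"ay":0,"az":0},{"tx":0.7,"ty":0.7,"tz":0,"ax":0,"ay":0,"az":0}]'; python3 -m inch '[{"tx":0.7,"ty":0.7,"tz":0,"ax":0,"ay":0,"az":0},{"tx":0.7,"ty":0.7,"tz":0,"ax":0,"ay":0,"az":0},{"tx":0.7,"ty":0.7,"tz":0,"ax":0,"ay":0,"az":0}]'; python3 -c "
from h import *
st()
p=env.get_image('side'); cv2.imwrite('pics/s6.png',cv2.resize(p['color'][220:340,230:390],(640,480),interpolation=2))"
```

```text
time: 9.7
ee_pos: [0.4201, -0.3929, 0.0217]
orientation: [-0.638, 1.466, -0.581]
contact_force: [-2.8, 2.4, 6.0]
grip_width: 0.0585
time: 10.0
ee_pos: [0.4202, -0.3932, 0.0216]
orientation: [-0.639, 1.466, -0.583]
contact_force: [-4.0, 4.4, 8.7]
grip_width: 0.0579
t 10.0 q [ 0.6   0.38 -0.41  2.22  1.35  0.93 -0.8 ] p [ 0.4202 -0.3932  0.0216] F [-4.   4.4  8.7] w 0.0579
[[ 0.029 -0.026  0.999]
 [-0.705  0.708  0.039]
 [-0.708 -0.706  0.002]]
```

View pics/s6.png

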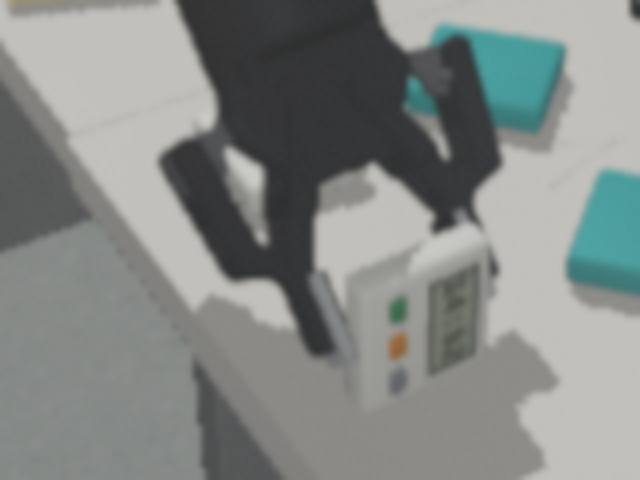

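The slab stands on its edge in contact with the bench, with its display facing the side camera at (460,320). I relieve the pressure slightly and open.

```bash
python3 -m inch '[{"tx":-0.7,"ty":-0.7,"tz":0,"ax":0,"ay":0,"az":0},{"tx":-0.7,"ty":-0.7,"tz":0,"ax":0,"ay":0,"az":0}]'; python3 -m inch '[{"tx":0,"ty":0,"tz":0,"ax":0,"ay":0,"az":0},{"tx":0,"ty":0,"tz":0,"ax":0,"ay":0,"az":0},{"tx":0,"ty":0,"tz":0,"ax":0,"ay":0,"az":0},{"tx":0,"ty":0,"tz":0,"ax":0,"ay":0,"az":0},{"tx":0,"ty":0,"tz":0,"ax":0,"ay":0,"az":0}]' 1
python3 - <<'E'
from h import *
s=env.sense()["ee_pos"]
goal((s[0],-.390,.035),45,-87.4)
p=env.get_image('side'); cv2.imwrite('pics/s7.png',cv2.resize(p['color'][220:340,230:390],(640,480),interpolation=2))
E
```

```text
time: 10.25
ee_pos: [0.4203, -0.3932, 0.0228]
orientation: [-0.639, 1.465, -0.583]
contact_force: [0.3, 0.5, -0.5]
grip_width: 0.0582
time: 10.75
ee_pos: [0.4203, -0.3932, 0.0227]
orientation: [-0.639, 1.465, -0.583]
contact_force: [-0.5, 0.5, 0.4]
grip_width: 0.0853
t 10.75 q [ 0.6   0.37 -0.41  2.22  1.35  0.93 -0.8 ] p [ 0.4203 -0.3932  0.0227] F [-0.5  0.5  0.4] w 0.0853
[[ 0.029 -0.026  0.999]
 [-0.705  0.708  0.039]
 [-0.708 -0.706  0.002]]
shift mm [-11.   -6.4   0.2] turn deg [-0.4  0.1 89.9]
```

View pics/s7.png

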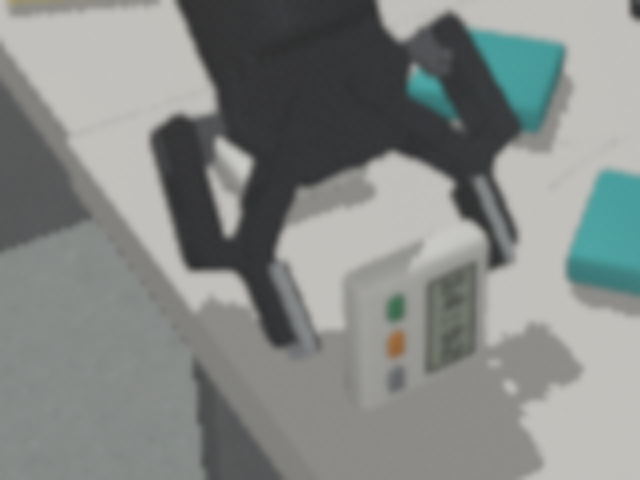

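The slab stands free. Now I raise the tool a little and lean it across to the other side, straddling the slab.

```bash
python3 -m inch '[{"tx":-11,"ty":-6.4,"tz":0,"ax":0,"ay":0,"az":0},{"tx":-11,"ty":-6.4,"tz":0,"ax":0,"ay":0,"az":8},{"tx":-11,"ty":-6.4,"tz":0,"ax":0,"ay":0,"az":16},{"tx":-11,"ty":-6.4,"tz":0,"ax":0,"ay":0,"az":24},{"tx":-11,"ty":-6.4,"tz":0,"ax":0,"ay":0,"az":32},{"tx":-11,"ty":-6.4,"tz":0,"ax":0,"ay":0,"az":40},{"tx":-11,"ty":-6.4,"tz":0,"ax":0,"ay":0,"az":48},{"tx":-11,"ty":-6.4,"tz":0,"ax":0,"ay":0,"az":48}]'
python3 -c "
from h import *
goal((.4203,-.390,.035),45,-87.4)"
```

```text
time: 11.6
ee_pos: [0.4195, -0.3933, 0.0359]
orientation: [0.019, 1.567, 0.073]
contact_force: [-0.1, -0.3, -1.1]
grip_width: 0.0853
t 11.6 q [ 1.16  0.45 -0.56  1.8   0.22  1.    0.56] p [ 0.4195 -0.3933  0.0359] F [-0.1 -0.3 -1.1] w 0.0853
[[ 0.002 -0.035  0.999]
 [ 0.058  0.998  0.034]
 [-0.998  0.058  0.004]]
shift mm [1.  3.2 0.9] turn deg [-0.5  0.5 41.7]
```

```bash
python3 -m inch '[{"tx":0,"ty":3,"tz":1,"ax":0,"ay":0,"az":8},{"tx":0,"ty":3,"tz":1,"ax":0,"ay":0,"az":16},{"tx":0,"ty":3,"tz":1,"ax":0,"ay":0,"az":24},{"tx":0,"ty":3,"tz":1,"ax":-0.5,"ay":0.5,"az":32},{"tx":0,"ty":3,"tz":1,"ax":-0.5,"ay":0.5,"az":41.7},{"tx":0,"ty":3,"tz":1,"ax":-0.5,"ay":0.5,"az":41.7},{"tx":0,"ty":3,"tz":1,"ax":-0.5,"ay":0.5,"az":41.7}]'
python3 -c "
from h import *
goal((.4203,-.390,.022),45,-87.4)"
```

```text
time: 12.3
ee_pos: [0.42, -0.3902, 0.0342]
orientation: [0.584, 1.5, 0.649]
contact_force: [-0.3, -0.1, 0.9]
grip_width: 0.0853
t 12.3 q [ 1.27  0.92 -0.58  1.3  -0.07  1.62  0.82] p [ 0.42   -0.3902  0.0342] F [-0.3 -0.1  0.9] w 0.0853
[[-0.032 -0.031  0.999]
 [ 0.707  0.706  0.045]
 [-0.706  0.708 -0.001]]
shift mm [ 8.7 -8.5  0.3] turn deg [-0.1 -0.  -0.1]
```

```bash
python3 -m inch '[{"tx":4,"ty":-4,"tz":0,"ax":0,"ay":0,"az":0},{"tx":9,"ty":-9,"tz":0,"ax":0,"ay":0,"az":0},{"tx":9,"ty":-9,"tz":0,"ax":0,"ay":0,"az":0},{"tx":9,"ty":-9,"tz":0,"ax":0,"ay":0,"az":0}]' 1; python3 -m inch '[{"tx":0,"ty":0,"tz":0,"ax":0,"ay":0,"az":0},{"tx":0,"ty":0,"tz":0,"ax":0,"ay":0,"az":0},{"tx":0,"ty":0,"tz":0,"ax":0,"ay":0,"az":0},{"tx":0,"ty":0,"tz":0,"ax":0,"ay":0,"az":0},{"tx":0,"ty":0,"tz":0,"ax":0,"ay":0,"az":0},{"tx":0,"ty":0,"tz":0,"ax":0,"ay":0,"az":0}]' 0
python3 - <<'E'
from h import *
st()
P=[env.get_image(n) for n in("wrist","scene")]
cv2.imwrite("pics/w8.png",cv2.hconcat([cv2.resize(P[0]["color"],(400,300)),cv2.resize(P[1]["color"][210:360,280:480],(400,300))]))
E
```

```text
time: 12.7
ee_pos: [0.4202, -0.3899, 0.0223]
orientation: [0.582, 1.5, 0.649]
contact_force: [0.3, -0.7, -0.1]
grip_width: 0.0851
time: 13.3
ee_pos: [0.4205, -0.3903, 0.0233]
orientation: [0.581, 1.499, 0.648]
contact_force: [-0.2, -2.0, 6.7]
grip_width: 0.0581
t 13.3 q [ 1.27  0.93 -0.57  1.3  -0.06  1.6   0.82] p [ 0.4205 -0.3903  0.0233] F [-0.2 -2.   6.7] w 0.0581
[[-0.032 -0.032  0.999]
 [ 0.706  0.707  0.045]
 [-0.708  0.706  0.   ]]
```

View pics/w8.png

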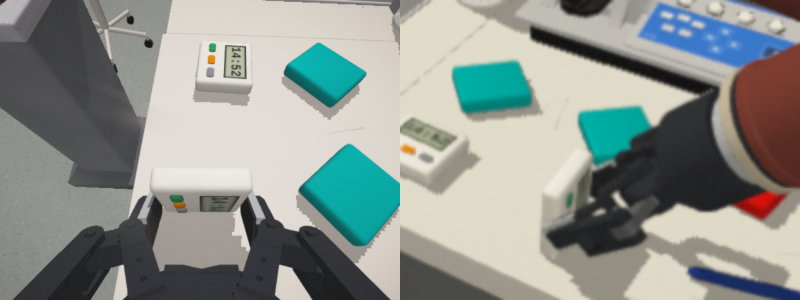

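Gripped again: the slab is upright between the pads and its display faces the wrist camera at (205,200). Now I lift and turn it.

```bash
python3 -m inch '[{"tx":-10,"ty":10,"tz":0,"ax":0,"ay":0,"az":0},{"tx":-30,"ty":30,"tz":0,"ax":0,"ay":0,"az":0},{"tx":-55,"ty":45,"tz":0,"ax":0,"ay":0,"az":0},{"tx":-62,"ty":38,"tz":-1,"ax":0,"ay":0,"az":-8},{"tx":-62,"ty":38,"tz":-1,"ax":0,"ay":0,"az":-16},{"tx":-62,"ty":38,"tz":-1,"ax":0,"ay":0,"az":-24},{"tx":-62,"ty":38,"tz":-1,"ax":0,"ay":0,"az":-32},{"tx":-62,"ty":38,"tz":-1,"ax":0,"ay":0,"az":-40}]'
python3 -c "
from h import *
goal((.42,-.41,.09),-45,-87.4)"
```

```text
time: 14.2
ee_pos: [0.4209, -0.4076, 0.096]
orientation: [0.027, 1.569, 0.098]
contact_force: [0.6, 0.9, -0.3]
grip_width: 0.0583
t 14.2 q [ 1.2   0.41 -0.58  1.71  0.18  1.14  0.62] p [ 0.4209 -0.4076  0.096 ] F [ 0.6  0.9 -0.3] w 0.0583
[[-0.001 -0.045  0.999]
 [ 0.079  0.996  0.045]
 [-0.997  0.079  0.002]]
shift mm [ 5.8 -2.8 -1. ] turn deg [ -0.1   0.1 -49.5]
```

```bash
python3 -m inch '[{"tx":0,"ty":-2,"tz":-1,"ax":0,"ay":0,"az":-8},{"tx":0,"ty":-3,"tz":-1,"ax":0,"ay":0,"az":-16},{"tx":0,"ty":-3,"tz":-1,"ax":0,"ay":0,"az":-24},{"tx":0,"ty":-3,"tz":-1,"ax":0,"ay":0,"az":-32},{"tx":0,"ty":-3,"tz":-1,"ax":0,"ay":0,"az":-40},{"tx":0,"ty":-3,"tz":-1,"ax":0,"ay":0,"az":-49.5},{"tx":0,"ty":-3,"tz":-1,"ax":0,"ay":0,"az":-49.5},{"tx":0,"ty":-3,"tz":-1,"ax":0,"ay":0,"az":-49.5}]'
python3 - <<'E'
from h import *
goal((.42,-.41,.020),-45,-87.4)
P=[env.get_image(n) for n in("wrist","side")]
cv2.imwrite("pics/w9.png",cv2.hconcat([cv2.resize(P[0]["color"],(400,300)),cv2.resize(P[1]["color"][200:350,230:430],(400,300))]))
E
```

```text
time: 15.0
ee_pos: [0.4205, -0.4083, 0.0951]
orientation: [-0.648, 1.462, -0.576]
contact_force: [-0.0, 0.5, -1.0]
grip_width: 0.0581
t 15.0 q [ 0.71  0.23 -0.49  2.19  1.21  0.93 -0.57] p [ 0.4205 -0.4083  0.0951] F [-0.   0.5 -1. ] w 0.0581
[[ 0.036 -0.034  0.999]
 [-0.706  0.706  0.049]
 [-0.707 -0.707  0.001]]
shift mm [54.3 51.9 -0.6] turn deg [ 0.1  0.2 -0. ]
```

View pics/w9.png

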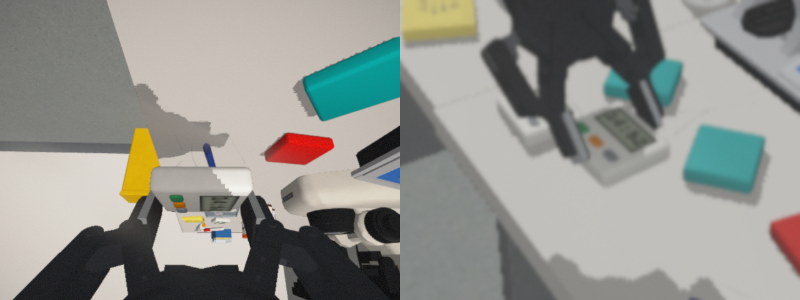

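The slab is level, display up, with the display at (625,125) in the right half. I lower it.

```bash
python3 -m inch '[{"tx":15,"ty":14,"tz":0,"ax":0,"ay":0,"az":0},{"tx":35,"ty":33,"tz":0,"ax":0,"ay":0,"az":0},{"tx":54,"ty":52,"tz":0,"ax":0,"ay":0,"az":0},{"tx":54,"ty":52,"tz":0,"ax":0,"ay":0,"az":0},{"tx":54,"ty":52,"tz":0,"ax":0,"ay":0,"az":0}]'
python3 -m inch '[{"tx":3,"ty":3,"tz":0,"ax":0,"ay":0,"az":0},{"tx":6,"ty":6,"tz":0,"ax":0,"ay":0,"az":0},{"tx":6,"ty":6,"tz":0,"ax":0,"ay":0,"az":0},{"tx":6,"ty":6,"tz":0,"ax":0,"ay":0,"az":0}]'
python3 -c "
from h import *
goal((.42,-.41,.008),-45,-87.4)"
```

```text
time: 15.6
ee_pos: [0.4203, -0.4125, 0.0219]
orientation: [-0.641, 1.464, -0.579]
contact_force: [0.4, 0.2, -0.2]
grip_width: 0.0583
time: 16.0
ee_pos: [0.4205, -0.4126, 0.0138]
orientation: [-0.642, 1.464, -0.579]
contact_force: [-0.6, -0.4, -2.2]
grip_width: 0.0584
t 16.0 q [ 0.67  0.41 -0.44  2.21  1.41  0.92 -0.81] p [ 0.4205 -0.4126  0.0138] F [-0.6 -0.4 -2.2] w 0.0584
[[ 0.032 -0.029  0.999]
 [-0.705  0.708  0.043]
 [-0.709 -0.705  0.002]]
shift mm [ 2.3  5.9 -0.4] turn deg [-0.2  0.  -0.1]
```

```bash
python3 -m inch '[{"tx":1.5,"ty":1.5,"tz":0,"ax":0,"ay":0,"az":0},{"tx":2.5,"ty":2.5,"tz":0,"ax":0,"ay":0,"az":0},{"tx":2.5,"ty":2.5,"tz":0,"ax":0,"ay":0,"az":0}]'
python3 -m inch '[{"tx":0.7,"ty":0.7,"tz":0,"ax":0,"ay":0,"az":0},{"tx":0.7,"ty":0.7,"tz":0,"ax":0,"ay":0,"az":0},{"tx":0.7,"ty":0.7,"tz":0,"ax":0,"ay":0,"az":0}]'
```

```text
time: 16.3
ee_pos: [0.4204, -0.4125, 0.01]
orientation: [-0.642, 1.464, -0.579]
contact_force: [0.5, -0.0, -1.2]
grip_width: 0.0579
time: 16.6
ee_pos: [0.4205, -0.4125, 0.0091]
orientation: [-0.642, 1.464, -0.579]
contact_force: [-0.8, 0.7, -0.3]
grip_width: 0.058
```

```bash
python3 -m inch '[{"tx":0.7,"ty":0.7,"tz":0,"ax":0,"ay":0,"az":0},{"tx":0.7,"ty":0.7,"tz":0,"ax":0,"ay":0,"az":0},{"tx":0.7,"ty":0.7,"tz":0,"ax":0,"ay":0,"az":0}]'
python3 -m inch '[{"tx":0.7,"ty":0.7,"tz":0,"ax":0,"ay":0,"az":0},{"tx":0.7,"ty":0.7,"tz":0,"ax":0,"ay":0,"az":0},{"tx":0.7,"ty":0.7,"tz":0,"ax":0,"ay":0,"az":0}]'
```

```text
time: 16.9
ee_pos: [0.4206, -0.4128, 0.009]
orientation: [-0.643, 1.463, -0.58]
contact_force: [-2.1, 4.2, 8.5]
grip_width: 0.0583
time: 17.2
ee_pos: [0.4208, -0.4131, 0.009]
orientation: [-0.644, 1.463, -0.582]
contact_force: [-2.5, 5.0, 9.9]
grip_width: 0.058
```

```bash
python3 -m inch '[{"tx":-0.7,"ty":-0.7,"tz":0,"ax":0,"ay":0,"az":0},{"tx":-0.7,"ty":-0.7,"tz":0,"ax":0,"ay":0,"az":0}]'; python3 -m inch '[{"tx":0,"ty":0,"tz":0,"ax":0,"ay":0,"az":0},{"tx":0,"ty":0,"tz":0,"ax":0,"ay":0,"az":0},{"tx":0,"ty":0,"tz":0,"ax":0,"ay":0,"az":0},{"tx":0,"ty":0,"tz":0,"ax":0,"ay":0,"az":0},{"tx":0,"ty":0,"tz":0,"ax":0,"ay":0,"az":0}]' 1 
python3 -m inch '[{"tx":-10,"ty":-10,"tz":0,"ax":0,"ay":0,"az":0},{"tx":-25,"ty":-25,"tz":0,"ax":0,"ay":0,"az":0},{"tx":-50,"ty":-50,"tz":0,"ax":0,"ay":0,"az":0},{"tx":-80,"ty":-80,"tz":0,"ax":0,"ay":0,"az":0},{"tx":-100,"ty":-100,"tz":0,"ax":0,"ay":0,"az":8},{"tx":-100,"ty":-100,"tz":0,"ax":0,"ay":0,"az":16},{"tx":-100,"ty":-100,"tz":0,"ax":0,"ay":0,"az":24},{"tx":-100,"ty":-100,"tz":0,"ax":0,"ay":0,"az":24}]'
python3 - <<'E'
from h import *
st()
P=[env.get_image(n) for n in("scene","side")]
for q,g,d,z0 in(("timer_1",(.4244,-.3975),(.06,.066,.016),.0015),("timer_2",(.4353,-.2395),(.06,.066,.016),.0015),("note_pad",(.429,-.0309),(.076,.076,.014),0)):
    vs=[(p,near(p,q,g,z0+.016)) for p in P]; vs=[v for v in vs if v[1] is not None]
    print(q,len(vs),fit(vs,g,np.array(d),z0) if vs else None)
cv2.imwrite("pics/f.png",cv2.hconcat([cv2.resize(p["color"][180:375,190:450],(400,300)) for p in P]))
E
```

```text
time: 17.4
ee_pos: [0.4208, -0.4131, 0.0101]
orientation: [-0.644, 1.463, -0.582]
contact_force: [-0.5, 0.0, -1.0]
grip_width: 0.0585
time: 17.9
ee_pos: [0.4208, -0.4131, 0.01]
orientation: [-0.644, 1.463, -0.582]
contact_force: [0.3, -0.9, 0.6]
grip_width: 0.0853
time: 18.7
ee_pos: [0.4212, -0.4146, 0.154]
orientation: [-0.318, 1.537, -0.254]
contact_force: [-0.1, -0.3, -0.4]
grip_width: 0.0853
t 18.7 q [ 0.95  0.15 -0.47  1.92  0.47  0.94  0.28] p [ 0.4212 -0.4146  0.154 ] F [-0.1 -0.3 -0.4] w 0.0853
[[ 0.022 -0.037  0.999]
 [-0.357  0.933  0.042]
 [-0.934 -0.357  0.007]]
timer_1 2 (array([ 0.4202, -0.4009,  0.0697]), np.float64(0.239))
timer_2 2 (array([ 0.4384, -0.2388,  0.0019]), np.float64(0.336))
note_pad 2 (array([ 0.4281, -0.0309, -0.4156]), np.float64(0.152))
```

View pics/f.png

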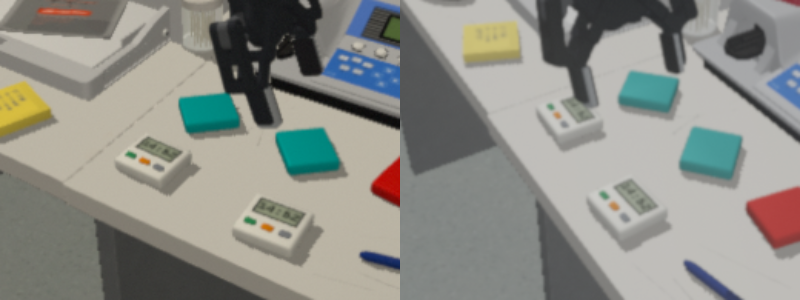

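Both timers lie flat with display up: timer_1 at (275,222) and timer_2 at (155,160) in the left half. The gripper is clear and the pad is in place. I hand in.

```bash
python3 -c "
from cell import env
print(env.hand_in())"
```

```text
the job is handed in; nothing more can be done
None
```

The face-down timer is turned over. It lies flat on the right bench, display up, about 7 mm from where it was, and I handed the job in at about 19 s of the 50 s allowed.

I turned it in two quarter turns. I gripped it by its sides with the tool leaning 45°, stood it on its edge, regripped from the other side and laid it down. It was lowered until it touched the bench before each release.

**Last checks:**
- **timer_1:** The final pictures show it display up, at about (0.420, -0.401).
- **timer_2:** It looks untouched in the final pictures. My two position estimates agree to about 2 mm, but the yaw estimates differ by about 4°. The second fit was poor because the gripper partly hid the timer, so I put the difference down to that.
- **Note pad:** Its two position estimates agree to 1 mm, and their yaw to about 1°.
- **Forces:** The wrist force stayed near 12 N or less at every reading I took.

**What went wrong:** One early trial lean in free air ran into the last joint's range and stopped short. Nothing was touched, and I switched to the other gripper orientation.

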